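# Rock an angle gauge on an uneven stud to its set mark and hold it

## Task

A sloping plate ledge is being fitted in this kitchen: lift the flat angle gauge out of its dark wooden stand and slide it down into the slot of the pale joist offcut until it stands upright on the middle of its foot on the uneven stud inside. Then rock it on the stud until its swinging pointer settles on the black index clip, and finish there, still gripping the gauge steadily at that angle with its foot on the stud so that I can scribe the slope. Leave everything else on the worktop where it is.

Things in the scene. Friction and masses are not known exactly. Their poses are not given: they have to be found in the camera images.
- gauge: flat upright aluminium frame with a window, 12 mm thick (x), 140 wide (y), 162 tall (z), about 320 g. Origin: middle of its flat foot edge. Solid top bar, to be pinched across the 12 mm, 117 to 162 mm above the foot, full width. In the window, within the 12 mm: white dial, pointer and index clip, seen from both faces. Starts upright on its foot in the stand
- gauge_foot (a point): the same point as the gauge's origin: middle of the foot edge
- pointer (a joint): rad, dark pointer swinging about the gauge's x through a pivot 110 mm above the foot; 0 = along the centre line to the foot, positive = tip towards the gauge's +y. It hangs freely, always comes to point straight down and settles in about a second: with the gauge turned by a about its own +x (right hand) it reads -a
- pointer_tip (a point): tip of the pointer, 62 mm from its pivot
- index (a joint): rad, small black index clip on the dial, same pivot and sense as the pointer; set beforehand between 0.20 and 0.38, stiff, stays where it is. The gauge is right when pointer and index agree
- index_tip (a point): tip of the index clip, 62 mm from the same pivot; the pointer's tip meets it when the gauge is right
- stand: fixed dark wooden stand, 70 (x) x 150 (y) x 35 mm tall, with a groove along its y, 19 mm wide, open at both ends, floor 15 mm above the worktop; the gauge starts in it, faces along the groove (gauge +y = stand +y). Origin: centre of the underside
- offcut: fixed pale joist offcut, 80 (x) x 170 (y) x 73 mm tall, with a slot along its y, 15 mm wide, open at both ends, splayed lips at the mouth (from 61 mm height to 73 mm, there about 28 mm wide), floor 12 mm above the worktop. Origin: centre of the underside, below the middle of the slot. The gauge may go in either way round
- stud: fixed dark metal stud on the slot's floor, mid-offcut, axes parallel to the offcut's. Crown: a level cylinder of 10 mm radius, axis across the slot (x), 36 mm above the worktop; a lower knuckle (top 32 mm above the worktop) 17 mm to its +y is not reached while rocking up to 0.45 rad. Origin: centre of its underside, 12 mm above the worktop
- stud_top (a point): top of the stud's crown, 46 mm above the worktop, on which the gauge's foot rests and rocks (so 27 mm below the offcut's top)
- canister: bystander: loose white canister with wooden lid, 94 mm across, 119 mm tall, in the middle towards the back; leave it; origin: centre of its underside
- sugar_bowl: bystander: low blue bowl, 90 mm across, 50 mm tall, between the offcut and the stand; leave it; origin: centre of its underside
- mug: bystander: white mug, 76 mm across, 85 mm tall; leave it; origin: centre of its underside
- screwdriver: bystander: screwdriver lying on the worktop; leave it; origin: on its handle's axis
- packer: bystander: wooden packer 40 x 50 x 18 mm lying flat; leave it; origin: centre of its underside

How it is judged (in metres and radians):
On the way, in this order (a step that is already met when the one before it is completed fails the run):
1. the gauge stands upright (within 0.12 rad) in the slot with the middle of its foot on the stud (x of gauge_foot in the frame of offcut between -0.006 and 0.006 m and y of gauge_foot in the frame of offcut between -0.025 and 0.025 m and z of gauge_foot in the frame of offcut between 0.035 and 0.06 m and contact force between gauge and stud above 0.3 N and angle between the x axis of gauge and the x axis of offcut, either way round below 0.2 rad and angle between gauge's own z axis and vertical below 0.12 rad), for 0.2 s.
2. rocked on the stud, the pointer has settled on the index (x of gauge_foot in the frame of offcut between -0.006 and 0.006 m and y of gauge_foot in the frame of offcut between -0.025 and 0.025 m and z of gauge_foot in the frame of offcut between 0.035 and 0.06 m and contact force between gauge and stud above 0.3 N and angle between the x axis of gauge and the x axis of offcut, either way round below 0.2 rad and distance between pointer_tip and index_tip below 0.0035 m and velocity of joint pointer between -0.3 and 0.3 rad/s), for 0.4 s.
At the end, for the whole second after the job is handed in: the gauge stands in the offcut's slot with its foot pressing on the stud (over 0.3 N), the middle of the foot within 25 mm of the stud along the slot, the pointer at rest with its tip within 3.5 mm of the index tip, and the gripper still holding the gauge steady (over 2 N) (all of step 2 and contact force between the fingers and gauge above 2 N and angular speed of gauge below 0.15 rad/s and linear speed of gauge below 0.02 m/s); the arm keeps its last pose, push and grip.
It fails at once if a bystander is pushed away (over 40 mm) (distance of any of canister, sugar_bowl, mug, screwdriver, packer from where it was at the start of the episode above 0.04 m).
It also fails if it takes over 48 s, if anything falls off the work surface, if the arm or the gripper's body presses on something with over 40 N, if the wrist force passes 120 N, or if a joint passes its speed limit or range.

## Robot

A 6-joint arm with a two-finger parallel gripper is mounted at the origin on the work surface. World frame = base frame: x ahead of the robot, y to its left, z up, the work surface at z = 0. Lengths are in mm, angles in rad, forces in N, time in s.
With the tool pointing down it reaches from about 300 to 825 mm from the base axis. Payload 5.4 kg.
Tool frame: the origin (TCP) lies midway between the tips of the shut fingers; the grasp point (between the pads) lies 19 mm behind it (r.hold_point_z is the distance from the TCP to the grasp point, in mm); z points along the fingers, y is the line along which they close (so a half turn about z gives the same grasp; the last joint's range is limited). The gripper opens to 92 mm and grips with 3 to 60 N. Pads are 20 mm wide; open, the fingers measure 128 mm over their backs; the gripper's body (75 mm by 189 mm) begins 69 mm behind the grasp point.
Start: joints at [-1.512, 0.158, 1.597, -0, 1.386, -0.21], TCP at [152.682, -554.341, 214.601] pointing down, gripper open.
Joint ranges: [-2.91, 2.91], [-0.94, 2.29], [0.18, 2.7], [-1.29, 4.43], [0.17, 2.64], [-3, 3]. Speed limits (rad/s): [2.57, 2.57, 3.14, 3.14, 3.14, 3.14].

## Interface

Orientations are given as a unit quaternion [w, x, y, z].
In Python, from station import get_state, snapshot, r gives the robot as it stands.
- The arm moves only by the shell command python3 -m jog 'ROWS'. ROWS is JSON, a list of rows, each a list of 3 entries, a list of its own where there are three numbers: the shift along the tool's x, y, z in cm, then the turn about the tool's z in degrees, then the opening, from 0 (shut) to 1 (fully open). A call has 1 to 12 rows; each row is the pose to reach, as a shift and turn from the pose commanded when the call began, along the tool's axes at that moment; what a row does not reach only later rows make up. A row lasts 1/10 s, in which the tool goes at most 50 mm and 8.59 degrees, less where a joint would pass 70% of its speed; a pose out of reach is approached as far as the arm can. A call with a gripper value outside its range is refused whole. The fingers move at their own pace and stop on an object; the grip force is fixed at half the most. Time passes only in rows, so rows that repeat a pose let the fingers close. It gives the time, the measured TCP pose, the force, the opening and the grip force at its end, in the units of the state.
- get_state(): the state, without advancing time (a new reading comes with each control period).
- snapshot(name): name is "scene" or "top" or "wrist"; returns a dict with "frame" (420x560x3 uint8, red, green, blue), "z_map" (420x560 float32, mm along the optical axis (not along the pixel's ray), 0 where there is no reading), "mtx" (3x3 intrinsics, pixels), "cam_to_world" (4x4, takes a point from camera to world coordinates); the wrist camera has in their place "tool_from_camera" (4x4, takes a point from camera to tool coordinates, whose origin is the TCP and whose axes are the flange's). Camera axes: x right, y up, looking along -z (the intrinsics and any distortion apply to the point x, -y, -z); pixel columns grow to the right and rows downward; lengths in mm; the calibration is good to about 2 mm. The wrist camera is an equidistant fisheye: a pixel r from the principal point sees the ray r / f radians off the axis. A picture is of the moment at which its call begins: read the wrist's pose just before it.
- r.sign_off(): hands the job in; it is judged then, once.
The state is a dict: "clock": time; "qpos": joint angles; "joint_vel": joint speeds; "joint_efforts": joint torques, N m; "eef_pos": TCP position; "tool_rot": TCP orientation; "ft_force": force on the tool from outside, world axes, zero at the start; "moment": the same for the moment, N m; "grip_width": finger opening in mm; "grasp_force": force on a finger pad.
Only numpy, scipy, OpenCV 4.12 (cv2) and the standard library are available. Lean on these libraries where they do the work, as an engineer would, in place of code of your own. Each camera call takes 0.05 s, during which the arm holds its last target. There are 200 camera calls.

## Working session

There is one attempt and no reset: what is moved stays moved. The work goes in short steps, Python scripts to look and compute and a shell command to move; the robot and the scene stay as the last step left them, time stands still between calls to the robot, and variables do not carry over. Pictures are saved under pics/ and viewed, at most 10 in all, crops included, and the job is handed in when it is done.

```bash
ls; mkdir -p pics; python3 - <<'E'
from station import get_state, snapshot, r
import cv2, numpy as np, pickle
s=get_state(); print(s)
d={n:snapshot(n) for n in("scene","top")}
pickle.dump(d,open('s0.pkl','wb'))
for n in d:
    cv2.imwrite(f'pics/{n}0.png',d[n]['frame'][:,:,::-1]); print(n,d[n]['mtx'],d[n]['cam_to_world'])
E
```

```text
pics
{'clock': 0.0, 'qpos': array([-1.51207367e+00,  1.59047784e-01,  1.59822749e+00, -1.86718043e-05,
        1.38618980e+00, -2.10108615e-01]), 'joint_vel': array([ 0.0007789 , -0.00065676,  0.0003401 , -0.00078037, -0.00084032,
       -0.00045426]), 'joint_efforts': array([-8.97717491e-04, -3.85578847e+01, -3.22108662e+01,  7.01032206e-02,
        3.78595199e-02, -1.34319494e-04]), 'eef_pos': array([ 152.65426313, -553.71694831,  213.62200648]), 'tool_rot': array([-9.34222968e-04,  9.90979146e-01,  1.34012891e-01,  6.16474670e-05]), 'ft_force': array([-0.09774206,  0.00944724,  0.19980334]), 'moment': array([ 0.05068229, -0.04768297,  0.02976565]), 'grasp_force': 0.0, 'grip_width': 92.24090135249841}
scene [[390.94663889   0.         282.23303802]
 [  0.         390.94663889 207.15988231]
 [  0.           0.           1.        ]] [[ 3.54675101e-01 -7.54094191e-01  5.52763534e-01  1.03536150e+03]
 [ 9.34946958e-01  2.91688902e-01 -2.01969728e-01 -1.82214232e+02]
 [-8.93078981e-03  5.88438218e-01  8.08492860e-01  9.06139452e+02]
 [ 0.00000000e+00  0.00000000e+00  0.00000000e+00  1.00000000e+00]]
top [[430.10801556   0.         282.22504968]
 [  0.         430.10801556 212.53436984]
 [  0.           0.           1.        ]] [[-2.12450163e-03  9.88594743e-01 -1.50585263e-01  3.63092754e+02]
 [-9.99444359e-01  2.90989984e-03  3.32039986e-02  1.35656463e+01]
 [ 3.32634865e-02  1.50572133e-01  9.88039257e-01  1.12148618e+03]
 [ 0.00000000e+00  0.00000000e+00  0.00000000e+00  1.00000000e+00]]
```

View pics/scene0.png

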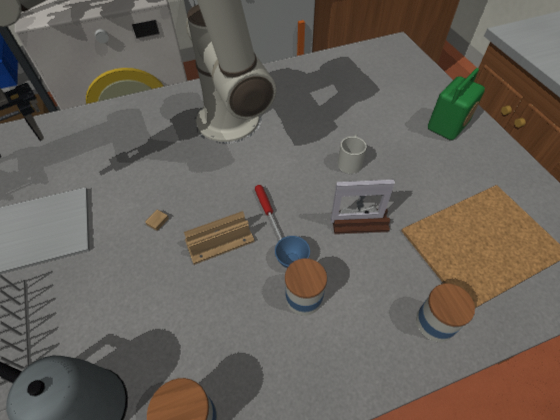

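View pics/top0.png

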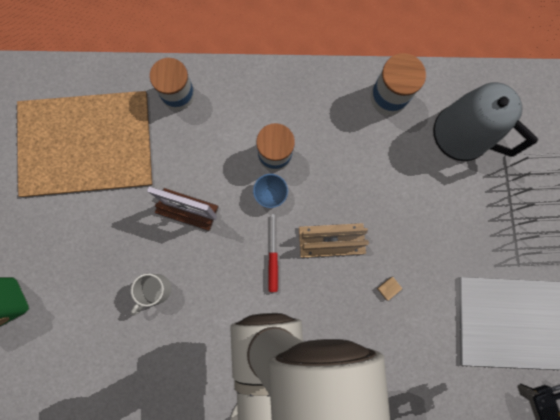

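The scene view shows the gauge in its stand at about (362,205) and the offcut at about (220,237). In the top view they are at (183,207) and (333,240). The sugar bowl, canister and screwdriver lie between them. Next I'll measure their poses from depth.

```bash
cat > h.py <<'E'
import numpy as np, cv2, pickle
from scipy.spatial.transform import Rotation as R
def cloud(d):
    h,w=d['z_map'].shape; v,u=np.mgrid[:h,:w]; K=d['mtx']; z=d['z_map'].astype(float)
    p=np.stack([(u-K[0,2])/K[0,0]*z,-(v-K[1,2])/K[1,1]*z,-z,np.ones_like(z)],-1)
    P=(p@d['cam_to_world'].T)[...,:3]; P[z==0]=np.nan; return P
def rect(P,m):
    (c,s,a)=cv2.minAreaRect(P[m][:,:2].astype(np.float32))
    if s[0]<s[1]: s=s[::-1]; a+=90
    return np.round(c,1),np.round(s,1),round((a+90)%180-90,1),m.sum()
E
python3 - <<'E'
from h import *
d=pickle.load(open('s0.pkl','rb'))
for n,g,o in(('top',(140,170,225,240),(290,215,380,265)),('scene',(325,170,400,240),(175,205,265,265))):
    P=cloud(d[n])
    for nm,b,lo,hi in(('gauge',g,165,190),('stand',g,30,40),('off',o,68,80)):
        m=np.zeros(P.shape[:2],bool); m[b[1]:b[3],b[0]:b[2]]=1
        m&=(P[...,2]>lo)&(P[...,2]<hi)
        print(n,nm,*rect(P,m),'z',np.percentile(P[m][:,2],[5,50,95]).round(1))
E
```

```text
top gauge [539. 214.] [140.5  12.5] 72.3 370 z [169.8 176.1 178.9]
top stand [539.  222.4] [157.2  41.8] 73.1 305 z [31.1 34.3 37.4]
top off [ 461.5 -153. ] [159.1  41.2] -86.7 434 z [68.4 71.2 74.3]
scene gauge [540.5 213.5] [139.5  15.6] 72.1 386 z [165.8 175.3 178.3]
scene stand [544.3 221.1] [157.3  44.8] 72.5 353 z [30.9 34.2 38.8]
scene off [ 462.6 -153.7] [158.9  42.7] -87.2 367 z [68.5 71.  73.9]
```

```bash
cat >> h.py <<'E'
def quat(q): return R.from_quat(np.r_[q[1:],q[0]])
def to(s,xyz,yaw=None):
    """shift (cm) and turn (deg) in tool axes to reach TCP xyz, tool-x yaw (deg)"""
    T=quat(s['tool_rot']).as_matrix(); d=T.T@(np.array(xyz)-s['eef_pos'])/10
    y0=np.degrees(np.arctan2(T[1,0],T[0,0])); return d.round(2), None if yaw is None else round(-(yaw-y0),2), round(y0,2)
E
python3 - <<'E'
from h import *
from station import *
s=get_state(); print(to(s,[430,-150,330],93)); w=snapshot('wrist'); print(w['mtx'],w['tool_from_camera'])
E
```

```text
(array([ 37.47, -31.58, -11.56]), np.float64(-77.6), np.float64(15.4))
[[325.1922621    0.         277.3618341 ]
 [  0.         325.1922621  206.06455265]
 [  0.           0.           1.        ]] [[-7.58207836e-06  9.60976144e-01  2.76631254e-01  7.83605582e+01]
 [ 9.99999959e-01  8.64188355e-05 -2.72797669e-04  7.36242293e-02]
 [-2.86058202e-04  2.76631241e-01 -9.60976105e-01 -1.68960264e+02]
 [ 0.00000000e+00  0.00000000e+00  0.00000000e+00  1.00000000e+00]]
```

```bash
python3 -m jog '[[[37.5,-31.6,-11.5],-77.6,1],[[37.5,-31.6,-11.5],-77.6,1],[[37.5,-31.6,-11.5],-77.6,1],[[37.5,-31.6,-11.5],-77.6,1],[[37.5,-31.6,-11.5],-77.6,1],[[37.5,-31.6,-11.5],-77.6,1],[[37.5,-31.6,-11.5],-77.6,1],[[37.5,-31.6,-11.5],-77.6,1],[[37.5,-31.6,-11.5],-77.6,1],[[37.5,-31.6,-11.5],-77.6,1],[[37.5,-31.6,-11.5],-77.6,1],[[37.5,-31.6,-11.5],-77.6,1]]' && python3 - <<'E'
from h import *
from station import *
s=get_state(); print(s['eef_pos'],s['clock'],s['joint_vel'].round(3)); w=snapshot('wrist'); pickle.dump((s,w),open('w1.pkl','wb')); cv2.imwrite('pics/w1.png',w['frame'][:,:,::-1])
E
```

```text
clock: 1.35
eef_pos: [430.6, -149.4, 329.6]
tool_rot: [0.0, 0.687, 0.726, -0.0]
ft_force: [-0.2, -0.6, -0.3]
grip_width: 92.2
grasp_force: 0.0
[ 430.58693235 -149.37165781  329.56732252] 1.35 [-0.059  0.002  0.023 -0.008 -0.003 -0.009]
```

View pics/w1.png

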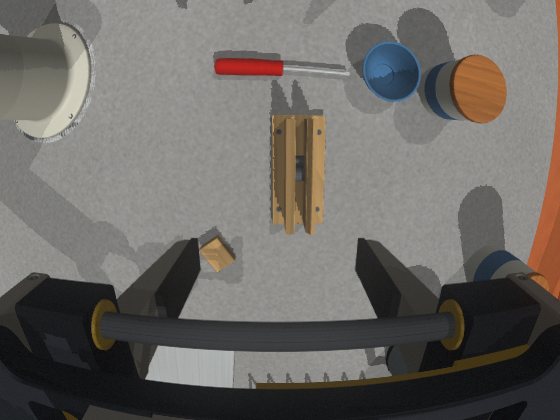

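The wrist view shows the offcut at columns 272–325 and rows 115–235. Two cheeks stand either side of the slot, and the dark stud sits at about (300,167).

```bash
cat >> h.py <<'E'
def wcloud(s,d):
    h,w=d['z_map'].shape; v,u=np.mgrid[:h,:w]; K=d['mtx']; z=d['z_map'].astype(float)
    x=(u-K[0,2])/K[0,0]; y=(v-K[1,2])/K[1,1]; th=np.hypot(x,y)+1e-9; k=np.tan(np.minimum(th,1.4))/th
    p=np.stack([x*k*z,-y*k*z,-z,np.ones_like(z)],-1)@d['tool_from_camera'].T
    P=p[...,:3]@quat(s['tool_rot']).as_matrix().T+s['eef_pos']; P[z==0]=np.nan; return P
E
python3 - <<'E'
from h import *
s,w=pickle.load(open('w1.pkl','rb')); P=wcloud(s,w)
M=np.zeros(P.shape[:2],bool); M[105:245,262:340]=1
m=M&(P[...,2]>69)&(P[...,2]<80); print(rect(P,m))
for a in(-88,-87.5,-87,-86.5,-86): 
    pass
(c,sz,a,_)=rect(P,m); t=np.radians(a); L=np.array([np.cos(t),np.sin(t)]); N=np.array([-L[1],L[0]])
# profile across
q=(P[...,:2]-c); l=q@L; n=q@N
for lo,hi in((-70,-40),(-40,-15),(15,40),(40,70)):
    k=M&(l>lo)&(l<hi)
    print(lo,[ (b,int(np.nanmedian(P[...,2][k&(n>=b)&(n<b+3)]))) for b in range(-42,42,3) if (k&(n>=b)&(n<b+3)).any()])
# stud
k=M&(abs(n)<6)&(P[...,2]>28)&(P[...,2]<60); print(k.sum(), np.median(l[k]),np.sort(l[k])[[0,-1]]);print([(b,int(np.nanmedian(P[...,2][k&(l>=b)&(l<b+4)]))) for b in range(-40,40,4) if (k&(l>=b)&(l<b+4)).any()])
g=M&(P[...,2]>60)
for lo in range(-80,80,20):
    k=M&(l>lo)&(l<lo+20)&(P[...,2]>70)&(P[...,2]<80); a1=n[k]; print(lo,np.sort(a1[a1<0])[[0,-1]].round(1),np.sort(a1[a1>0])[[0,-1]].round(1))
E
```

```text
(array([ 462.9, -154.1]), array([159. ,  40.9]), -86.5, np.int64(1212))
-70 [(-42, 4), (-39, 11), (-36, 11), (-33, 11), (-30, 11), (-27, 10), (-24, 11), (-21, 69), (-18, 70), (-15, 69), (-12, 64), (-9, 61), (-6, 10), (-3, 10), (0, 11), (3, 10), (6, 45), (9, 65), (12, 71), (15, 70), (18, 69), (27, 11), (30, 10), (33, 10), (36, 10), (39, 9)]
-40 [(-42, 8), (-39, 11), (-36, 10), (-33, 10), (-30, 11), (-27, 10), (-24, 11), (-21, 69), (-18, 70), (-15, 69), (-12, 63), (-9, 60), (-6, 24), (-3, 11), (0, 11), (3, 11), (6, 36), (9, 65), (12, 70), (15, 70), (18, 69), (24, 10), (27, 10), (30, 11), (33, 11), (36, 11), (39, 0)]
15 [(-42, 0), (-39, 10), (-36, 10), (-33, 10), (-30, 10), (-27, 11), (-24, 11), (-21, 69), (-18, 71), (-15, 69), (-12, 63), (-9, 61), (-6, 11), (-3, 10), (0, 11), (3, 11), (6, 48), (9, 65), (12, 70), (15, 71), (18, 69), (27, 10), (30, 10), (33, 10), (36, 10), (39, -1)]
40 [(-42, 5), (-39, 11), (-36, 11), (-33, 11), (-30, 11), (-27, 11), (-24, 12), (-21, 69), (-18, 71), (-15, 71), (-12, 65), (-9, 60), (-6, 11), (-3, 11), (0, 11), (3, 11), (6, 40), (9, 65), (12, 71), (15, 70), (18, 69), (27, 11), (30, 11), (33, 10), (36, 10), (39, 10)]
183 -6.5426448781589785 [-23.52016132   8.28304958]
[(-24, 29), (-20, 30), (-16, 30), (-12, 34), (-8, 42), (-4, 44), (0, 44), (4, 43), (8, 41)]
-80 [-20.3 -12.4] [12.4 20.4]
-60 [-20.3 -13.8] [12.4 19.2]
-40 [-20.4 -12.4] [12.6 19.6]
-20 [-20.4 -13.7] [12.9 20. ]
0 [-20.4 -13.6] [13.3 20.3]
20 [-20.4 -13.5] [12.5 19.4]
40 [-20.4 -13.4] [12.8 20.1]
60 [-20.4 -13.3] [13.2 19.3]
```

The offcut is centred at (462.9,-154.1) and its slot runs at about 93.3°, with the knuckle on the world +y side. Next I'll look obliquely at the dial from the robot's side.

```bash
python3 - <<'E'
from h import *
from station import *
print(to(get_state(),[326,201,150],72.2))
E
```

```text
(array([35.63, -8.51, 17.92]), np.float64(20.83), np.float64(93.03))
```

```bash
python3 -m jog '[[[35.6,-8.5,17.9],20.8,1],[[35.6,-8.5,17.9],20.8,1],[[35.6,-8.5,17.9],20.8,1],[[35.6,-8.5,17.9],20.8,1],[[35.6,-8.5,17.9],20.8,1],[[35.6,-8.5,17.9],20.8,1],[[35.6,-8.5,17.9],20.8,1],[[35.6,-8.5,17.9],20.8,1],[[35.6,-8.5,17.9],20.8,1],[[35.6,-8.5,17.9],20.8,1],[[35.6,-8.5,17.9],20.8,1],[[35.6,-8.5,17.9],20.8,1]]' && python3 - <<'E'
from h import *
from station import *
s=get_state(); w=snapshot('wrist'); pickle.dump((s,w),open('w2.pkl','wb')); f=w['frame'][:,:,::-1]; cv2.imwrite('pics/w2.png',f)
P=wcloud(s,w); m=(P[...,2]>165)&(P[...,2]<185)&(P[...,0]>480)&(P[...,0]<600); print(rect(P,m))
E
```

```text
clock: 2.6
eef_pos: [328.3, 199.5, 151.5]
tool_rot: [0.001, 0.809, 0.588, 0.001]
ft_force: [0.7, -1.0, 0.2]
grip_width: 91.8
grasp_force: 0.0
(array([516.8, 160.6]), array([24.4,  3.2]), 74.6, np.int64(120))
```

View pics/w2.png

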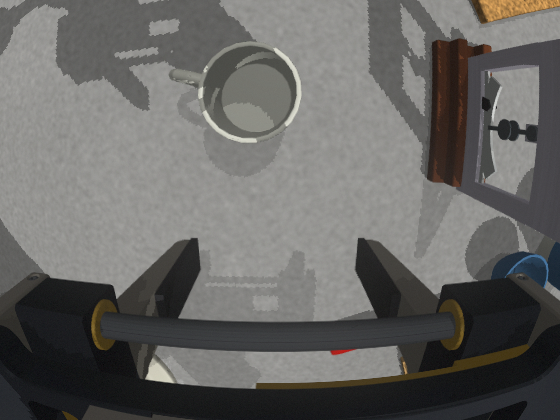

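The pointer hangs at about (490–535,129), with its tip at about (490,129). The black index clip is at about (487,103), on the +72° side. I'll crop for precise pixels.

```bash
python3 - <<'E'
from h import *
s,w=pickle.load(open('w2.pkl','rb')); f=w['frame'][:,:,::-1]
cv2.imwrite('pics/w2c.png',cv2.resize(f[60:190,465:560],None,fx=6,fy=4.5,interpolation=cv2.INTER_NEAREST)[:600])
g=f[90:140,478:560].max(2); m=(g<70).astype(np.uint8)
n,lab,st,c=cv2.connectedComponentsWithStats(m)
K=w['mtx']; C=w['tool_from_camera']; T=quat(s['tool_rot']).as_matrix()
def cast(u,v,off=0):
    x=(u-K[0,2])/K[0,0]; y=(v-K[1,2])/K[1,1]; th=np.hypot(x,y); k=np.tan(th)/th
    d=T@(C[:3,:3]@np.array([x*k,-y*k,-1])); o=T@C[:3,3]+s['eef_pos']
    a=np.radians(-17.8); N=np.array([np.cos(a),np.sin(a),0]); g0=np.array([540,214,0])+off*N
    p=o+d*(N@(g0-o))/(N@d); L=np.array([-N[1],N[0],0]); return round(L@(p-g0),1),round(p[2]-15,1)
for i in range(1,n):
    if st[i,4]<8: continue
    print(st[i],(c[i]+[478,90]).round(1),cast(*(c[i]+[478,90])))
    v,u=np.where(lab==i); 
    for j in np.linspace(u.min(),u.max(),8).astype(int): print('   ',j+478,(v[u==j].mean()+90).round(1) if (u==j).any() else 0, cast(j+478,v[u==j].mean()+90) if (u==j).any() else 0)
E
```

```text
[  4   7  10  15 111] [485.9 103.7] (np.float64(21.8), np.float64(36.5))
    482 102.5 (np.float64(23.0), np.float64(29.7))
    483 102.5 (np.float64(23.0), np.float64(31.5))
    484 103.0 (np.float64(22.5), np.float64(33.3))
    485 103.5 (np.float64(22.0), np.float64(35.0))
    487 104.5 (np.float64(21.1), np.float64(38.5))
    488 104.0 (np.float64(21.6), np.float64(40.1))
    489 104.0 (np.float64(21.6), np.float64(41.8))
    491 106.0 (np.float64(19.7), np.float64(45.2))
[  9  29  51  21 584] [513.8 130.2] (np.float64(-0.1), np.float64(81.0))
    487 127.5 (np.float64(-0.8), np.float64(40.2))
    494 127.5 (np.float64(0.0), np.float64(51.6))
    501 129.5 (np.float64(-1.0), np.float64(62.6))
    508 129.1 (np.float64(0.2), np.float64(72.8))
    515 130.0 (np.float64(0.2), np.float64(82.7))
    522 131.5 (np.float64(-0.2), np.float64(92.1))
    529 132.5 (np.float64(-0.2), np.float64(101.0))
    537 131.0 (np.float64(1.9), np.float64(110.5))
```

View pics/w2c.png

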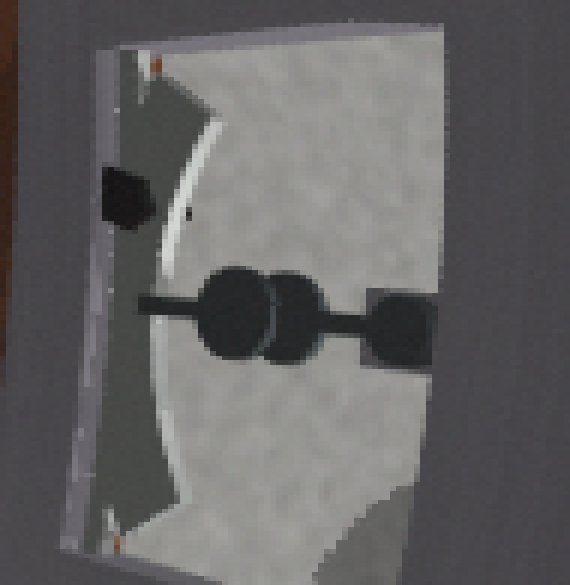

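The index sits about 0.32 rad towards gauge +y, which is the 72° side. So the gauge's top must lean towards +y, which is world +y once it is in the offcut. Next I'll move above the gauge.

```bash
python3 - <<'E'
from h import *
from station import *
s=get_state(); print(s['eef_pos']); print(to(s,[542.4,221.6,240],72.2),to(s,[542.4,221.6,136],72.2))
E
```

```text
[328.2091813  199.6779552  151.49220165]
(array([ 8.7 , 19.71, -8.81]), np.float64(-0.18), np.float64(72.02)) (array([ 8.7 , 19.69,  1.59]), np.float64(-0.18), np.float64(72.02))
```

```bash
python3 -m jog '[[[0,0,-5],0,1],[[0,0,-9],0,1],[[8.7,19.7,-9],0,1],[[8.7,19.7,-9],0,1],[[8.7,19.7,-9],0,1],[[8.7,19.7,-9],0,1],[[8.7,19.7,-9],0,1],[[8.7,19.7,-9],0,1],[[8.7,19.7,-9],0,1],[[8.7,19.7,-9],0,1],[[8.7,19.7,-9],0,1],[[8.7,19.7,-9],0,1]]' && python3 - <<'E'
from h import *
from station import *
s=get_state(); w=snapshot('wrist'); pickle.dump((s,w),open('w3.pkl','wb'))
P=wcloud(s,w); m=(P[...,2]>165)&(P[...,2]<185)&(abs(P[...,0]-540)<60)&(abs(P[...,1]-214)<90); print(rect(P,m))
cv2.imwrite('pics/w3.png',w['frame'][:,:,::-1])
print(s['eef_pos'],to(s,[542.4,221.6,136],72.2))
E
```

```text
clock: 3.85
eef_pos: [540.4, 223.6, 241.2]
tool_rot: [0.0, 0.808, 0.589, 0.0]
ft_force: [0.6, -0.1, -0.3]
grip_width: 92.2
grasp_force: 0.0
(array([540.4, 213.5]), array([139.7,  12.1]), 72.4, np.int64(2653))
[540.40227847 223.64400409 241.16751614] (array([-0.14,  0.25, 10.52]), np.float64(0.02), np.float64(72.22))
```

View pics/w3.png

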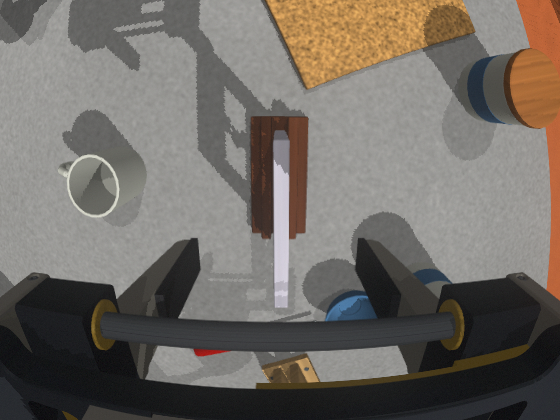

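The bar is seen edge-on at columns 273–289, between the open fingers and clear of both. I'll descend and grip.

```bash
python3 -m jog '[[[-0.1,0.25,4],0,1],[[-0.1,0.25,7],0,1],[[-0.1,0.25,9],0,1],[[-0.1,0.25,10.5],0,1],[[-0.1,0.25,10.5],0,1],[[-0.1,0.25,10.5],0,0],[[-0.1,0.25,10.5],0,0],[[-0.1,0.25,10.5],0,0],[[-0.1,0.25,10.5],0,0],[[-0.1,0.25,10.5],0,0],[[-0.1,0.25,10.5],0,0],[[-0.1,0.25,10.5],0,0]]' && python3 - <<'E'
from h import *
from station import *
s=get_state(); print(s['eef_pos'],s['grasp_force'],s['grip_width'],to(s,s['eef_pos'],72.4))
E
```

```text
clock: 5.1
eef_pos: [543.0, 221.9, 135.7]
tool_rot: [0.0, 0.808, 0.589, 0.0]
ft_force: [0.2, -1.6, -0.0]
grip_width: 38.0
grasp_force: 0.0
[543.03575447 221.86620902 135.65778747] 0.0 38.03848038117224 (array([0., 0., 0.]), np.float64(-0.2), np.float64(72.2))
```

```bash
python3 -m jog '[[[0,0,0],0,0],[[0,0,0],0,0],[[0,0,0],0,0],[[0,0,0],0,0],[[0,0,0],0,0],[[0,0,0],0,0],[[0,0,-2],0,0],[[0,0,-5],0,0],[[0,0,-9],0,0],[[0,0,-12.5],0,0],[[0,0,-12.5],0,0],[[0,0,-12.5],0,0]]' && python3 - <<'E'
from h import *
from station import *
s=get_state(); w=snapshot('wrist'); d=snapshot('scene');pickle.dump((s,w,d),open('w4.pkl','wb'))
P=wcloud(s,w); z0=s['eef_pos'][2]+41
m=(P[...,2]>z0-12)&(P[...,2]<z0+8)&(abs(P[...,0]-540)<80)&(abs(P[...,1]-214)<100); print(rect(P,m),z0)
L=np.array([np.cos(np.radians(72.4)),np.sin(np.radians(72.4))]); l=(P[...,:2]-[540.4,213.5])@L; print(np.polyfit(l[m],P[...,2][m],1))
print(s['eef_pos'],to(s,[0,0,0],93.3))
E
```

```text
clock: 6.3
eef_pos: [542.9, 221.8, 259.9]
tool_rot: [-0.0, 0.808, 0.589, -0.0]
ft_force: [0.1, -0.1, -3.8]
grip_width: 11.8
grasp_force: 30.0
(array([545.6, 221.7]), array([121.4,  43.4]), 85.4, np.int64(6736)) 300.94134478053945
[-4.60956905e-03  3.00267111e+02]
[542.86585228 221.81032567 259.94134478] (array([-37.71, -44.9 ,  26.01]), np.float64(-21.1), np.float64(72.2))
```

The gauge is held level with 30 N, and its centre is 8.8 mm along the bar from the TCP.

```bash
python3 - <<'E'
from h import *
from station import *
print(to(get_state(),[462.1,-145.2,260],93.3))
E
```

```text
(array([-37.35,   3.64,  -0.17]), np.float64(-21.1), np.float64(72.2))
```

```bash
python3 -m jog '[[[-2,0.2,0],-1,0],[[-5,0.5,0],-3,0],[[-9,0.9,0],-5,0],[[-13,1.3,0],-7.5,0],[[-17,1.7,0],-10,0],[[-21,2,0],-12,0],[[-25,2.4,0],-14,0],[[-29,2.8,0],-16.5,0],[[-33,3.2,0],-19,0],[[-36,3.5,0],-20.5,0],[[-37.3,3.6,0],-21.1,0],[[-37.3,3.6,0],-21.1,0]]' && python3 -m jog '[[[0,0,0],0,0],[[0,0,0],0,0]]' && python3 - <<'E'
from h import *
from station import *
s=get_state(); w=snapshot('wrist'); t=snapshot('top'); c=snapshot('scene'); pickle.dump((s,w,t,c),open('w5.pkl','wb'))
P=wcloud(s,w)
cv2.imwrite('pics/w5.png',w['frame'][:,:,::-1])
m=(P[...,2]>69)&(P[...,2]<80)&(abs(P[...,0]-463)<30)&(abs(P[...,1]+154)<90); print('off',rect(P,m))
m=(P[...,2]>290)&(P[...,2]<308)&(abs(P[...,0]-463)<10)&(P[...,1]>-140)&(P[...,1]<-60); print('bar',rect(P,m),np.polyfit(P[...,1][m],P[...,0][m],1), np.polyfit(P[...,1][m],P[...,2][m],1))
print(s['eef_pos'],to(s,[462.1,-145.2,190],93.3))
E
```

```text
clock: 7.6
eef_pos: [461.8, -145.3, 258.2]
tool_rot: [-0.002, 0.688, 0.726, -0.001]
ft_force: [-0.3, -0.3, -3.3]
grip_width: 11.8
grasp_force: 30.0
clock: 7.8
eef_pos: [463.1, -143.1, 259.7]
tool_rot: [-0.001, 0.686, 0.728, 0.0]
ft_force: [0.3, 1.0, -4.1]
grip_width: 11.4
grasp_force: 30.0
off (array([ 461.9, -140. ]), array([132.6,  41.4]), -86.7, np.int64(895))
bar (array([ 463. , -110.8]), array([58.4, 20. ]), -90.0, np.int64(4112)) [-5.52141428e-02  4.55644957e+02] [-7.42228048e-03  2.99112649e+02]
[ 463.09728306 -143.12142579  259.68005223] (array([-0.21, -0.1 ,  6.97]), np.float64(0.06), np.float64(93.36))
```

View pics/w5.png

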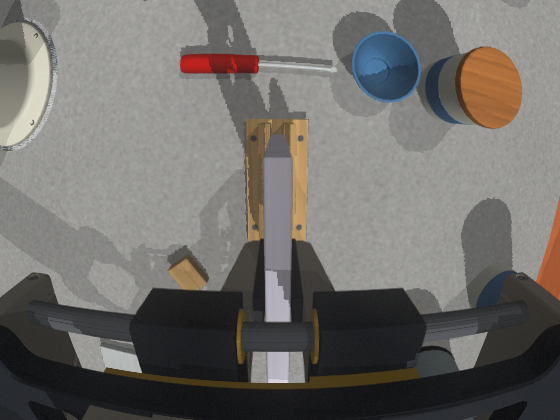

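The gauge is aligned over the slot, with the bar at columns 264–292 and the offcut at 246–308. I'll lower it to just above the lips and recheck.

```bash
python3 -m jog '[[[-0.2,-0.05,2],0,0],[[-0.2,-0.05,4],0,0],[[-0.2,-0.05,5.5],0,0],[[-0.2,-0.05,5.8],0,0],[[-0.2,-0.05,5.8],0,0],[[-0.2,-0.05,5.8],0,0],[[-0.2,-0.05,5.8],0,0],[[-0.2,-0.05,5.8],0,0]]' && python3 - <<'E'
from h import *
from station import *
s=get_state(); print(s['eef_pos'],to(s,[462.1,-145.2,172],93.3))
E
```

```text
clock: 8.75
eef_pos: [463.3, -146.6, 203.5]
tool_rot: [0.001, 0.686, 0.727, 0.0]
ft_force: [0.0, -0.2, -2.4]
grip_width: 11.7
grasp_force: 30.0
[ 463.32855085 -146.55273235  203.45981971] (array([ 0.14, -0.12,  3.15]), np.float64(0.01), np.float64(93.31))
```

```bash
python3 -m jog '[[[0.1,-0.1,0],0,0],[[0.1,-0.1,0.6],0,0],[[0.1,-0.1,1.2],0,0],[[0.1,-0.1,1.8],0,0],[[0.1,-0.1,2.4],0,0],[[0.1,-0.1,3],0,0],[[0.1,-0.1,3.1],0,0],[[0.1,-0.1,3.1],0,0],[[0.1,-0.1,3.1],0,0]]' && python3 -m jog '[[[0,0,0.1],0,0],[[0,0,0.2],0,0],[[0,0,0.3],0,0],[[0,0,0.3],0,0]]'
```

```text
clock: 9.65
eef_pos: [462.0, -145.5, 171.9]
tool_rot: [0.0, 0.686, 0.727, 0.0]
ft_force: [0.7, 1.1, -3.1]
grip_width: 11.8
grasp_force: 30.0
clock: 10.05
eef_pos: [461.7, -145.3, 168.4]
tool_rot: [-0.0, 0.686, 0.727, -0.0]
ft_force: [-0.4, 0.8, -3.0]
grip_width: 11.7
grasp_force: 30.0
```

In the slot with no side force. I'll feel for the stud in 1 mm steps.

```bash
python3 -m jog '[[[0,0,0.1],0,0],[[0,0,0.1],0,0],[[0,0,0.1],0,0]]'; python3 -m jog '[[[0,0,0.1],0,0],[[0,0,0.1],0,0],[[0,0,0.1],0,0]]';  python3 -m jog '[[[0,0,0.1],0,0],[[0,0,0.1],0,0],[[0,0,0.1],0,0]]'
```

```text
clock: 10.35
eef_pos: [461.8, -145.4, 167.6]
tool_rot: [-0.0, 0.686, 0.727, -0.0]
ft_force: [0.2, 0.1, -2.3]
grip_width: 12.2
grasp_force: 30.0
clock: 10.65
eef_pos: [461.8, -145.4, 166.6]
tool_rot: [-0.0, 0.686, 0.727, 0.0]
ft_force: [0.1, -0.4, -2.4]
grip_width: 11.9
grasp_force: 30.0
clock: 10.95
eef_pos: [462.0, -145.5, 166.4]
tool_rot: [0.0, 0.686, 0.727, 0.0]
ft_force: [-1.6, 1.7, 4.9]
grip_width: 11.5
grasp_force: 30.0
```

Contact: about 8 N on the stud. I'll press slightly more and hold for step 1.

```bash
python3 -m jog '[[[0,0,0.05],0,0],[[0,0,0.05],0,0],[[0,0,0.05],0,0],[[0,0,0.05],0,0],[[0,0,0.05],0,0]]'; python3 - <<'E'
from h import *
from station import *
s=get_state(); print(s['moment'],s['ft_force']); d=snapshot('scene'); pickle.dump((s,d),open('s6.pkl','wb'))
f=d['frame'][:,:,::-1]; cv2.imwrite('pics/s6.png',cv2.resize(f[150:270,150:290],None,fx=5,fy=5,interpolation=cv2.INTER_CUBIC))
E
```

```text
clock: 11.45
eef_pos: [462.1, -145.5, 166.3]
tool_rot: [0.0, 0.686, 0.727, -0.0]
ft_force: [-2.9, 2.3, 8.3]
grip_width: 12.1
grasp_force: 30.0
[0.44479334 0.84214444 0.06579585] [-2.89524787  2.26396932  8.27929873]
```

View pics/s6.png

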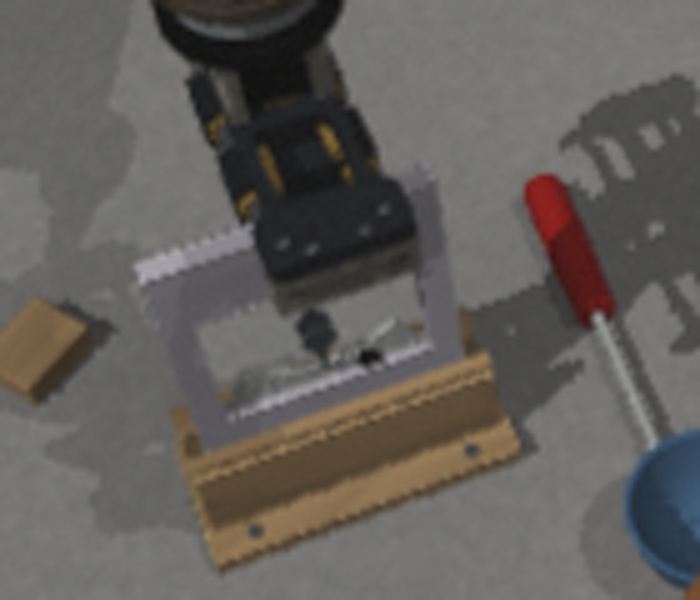

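The gauge is upright on the stud. The pointer is at about (318,335), and the index is at about (370,355), to the right of it (world +y). Next I'll rock it gradually towards +y by letting the bar pivot in the pads.

```bash
python3 -m jog '[[[0.3,0,0.02],0,0],[[0.6,0,0.05],0,0],[[0.85,0,0.08],0,0],[[1.1,0,0.11],0,0],[[1.1,0,0.11],0,0],[[1.1,0,0.11],0,0]]'
```

```text
clock: 12.1
eef_pos: [461.6, -135.9, 165.3]
tool_rot: [0.002, 0.686, 0.727, -0.001]
ft_force: [-2.8, -2.3, 6.2]
grip_width: 11.9
grasp_force: 30.0
```

```bash
python3 -m jog '[[[0.3,0,0.05],0,0],[[0.6,0,0.1],0,0],[[0.85,0,0.15],0,0],[[1.1,0,0.19],0,0],[[1.1,0,0.19],0,0],[[1.1,0,0.19],0,0]]'; python3 - <<'E'
from h import *
from station import *
for n in ('scene','top'):
    d=snapshot(n); P=cloud(d); m=(P[...,2]>135)&(P[...,2]<225)&(abs(P[...,0]-463)<20)&(abs(P[...,1]+135)<110)
    # upper rim of bar: per image column topmost points outside hand
    y=P[...,1][m]; z=P[...,2][m]; b=[(k,round(np.percentile(z[(y>=k)&(y<k+8)],95),1)) for k in range(-230,-40,8) if ((y>=k)&(y<k+8)).sum()>3]; print(n,b)
E
```

```text
clock: 12.7
eef_pos: [460.9, -124.7, 163.3]
tool_rot: [0.001, 0.686, 0.727, -0.001]
ft_force: [-2.8, -0.4, 6.0]
grip_width: 11.9
grasp_force: 30.0
scene [(-214, np.float64(173.9)), (-206, np.float64(213.8)), (-198, np.float64(215.9)), (-190, np.float64(214.9)), (-182, np.float64(213.1)), (-174, np.float64(212.3)), (-166, np.float64(210.9)), (-158, np.float64(209.6)), (-150, np.float64(210.0)), (-142, np.float64(140.2)), (-86, np.float64(144.9)), (-78, np.float64(198.2)), (-70, np.float64(198.3))]
top [(-110, np.float64(204.0)), (-102, np.float64(203.7))]
```

The top rim slopes by about 0.15 rad, so it is tilting as planned. I'll carry on to about 0.31.

```bash
python3 -m jog '[[[0.3,0,0.07],0,0],[[0.6,0,0.15],0,0],[[0.9,0,0.23],0,0],[[1.2,0,0.32],0,0],[[1.5,0,0.41],0,0],[[1.8,0,0.51],0,0],[[2.1,0,0.6],0,0],[[2.1,0,0.6],0,0],[[2.1,0,0.6],0,0],[[2.1,0,0.6],0,0],[[2.1,0,0.6],0,0],[[2.1,0,0.6],0,0]]'; python3 -m jog '[[[0,0,0],0,0],[[0,0,0],0,0],[[0,0,0],0,0],[[0,0,0],0,0],[[0,0,0],0,0],[[0,0,0],0,0],[[0,0,0],0,0]]'; python3 - <<'E'
from h import *
from station import *
d=snapshot('scene'); pickle.dump((get_state(),d),open('s7.pkl','wb')); P=cloud(d); m=(P[...,2]>135)&(P[...,2]<235)&(abs(P[...,0]-463)<20)&(abs(P[...,1]+125)<110)
y=P[...,1][m]; z=P[...,2][m]; print([(k,round(np.percentile(z[(y>=k)&(y<k+8)],95),1)) for k in range(-230,-20,8) if ((y>=k)&(y<k+8)).sum()>3])
f=d['frame'][:,:,::-1]; cv2.imwrite('pics/s7.png',cv2.resize(f[180:255,180:265],None,fx=8,fy=8,interpolation=cv2.INTER_CUBIC))
E
```

```text
clock: 14.0
eef_pos: [460.0, -103.3, 157.2]
tool_rot: [0.001, 0.686, 0.727, -0.0]
ft_force: [-2.4, -0.2, 5.8]
grip_width: 11.5
grasp_force: 30.0
clock: 14.7
eef_pos: [460.0, -103.3, 157.2]
tool_rot: [0.001, 0.686, 0.727, -0.0]
ft_force: [-2.7, 0.2, 6.1]
grip_width: 11.8
grasp_force: 30.0
[(-206, np.float64(139.7)), (-198, np.float64(164.2)), (-190, np.float64(189.9)), (-182, np.float64(217.4)), (-174, np.float64(219.8)), (-166, np.float64(217.6)), (-158, np.float64(215.6)), (-150, np.float64(213.1)), (-142, np.float64(211.2)), (-134, np.float64(208.1)), (-126, np.float64(205.3)), (-54, np.float64(184.4)), (-46, np.float64(184.1))]
```

View pics/s7.png

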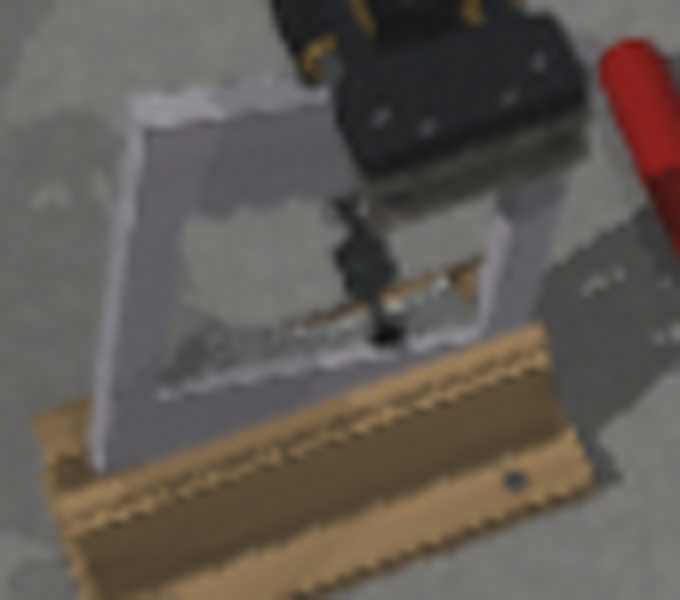

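The pointer line from the pivot (343,210) through the bob (365,268) runs straight into the black clip at about (387,330). I'll check this numerically by ray casting.

```bash
python3 - <<'E'
from h import *
s,d=pickle.load(open('s7.pkl','rb')); K=d['mtx']; C=d['cam_to_world']
f=d['frame']; 
def cast(u,v,off):
    r=C[:3,:3]@np.array([(u-K[0,2])/K[0,0],-(v-K[1,2])/K[1,1],-1]); o=C[:3,3]
    a=np.radians(3.3); N=np.array([np.cos(a),np.sin(a),0]); g0=np.array([462.6,-154,0])+off*N
    p=o+r*(N@(g0-o))/(N@r); return np.array([(p-g0)@[-N[1],N[0],0],p[2]])
for off in(0,5.5):
    for nm,(cx,cy) in dict(pivot=(343,210),bob=(366,266),neck=(380,302),idx=(387,331)).items():
        print(off,nm,cast(180+(cx+.5)/8-.5,180+(cy+.5)/8-.5,off).round(1))
P=cloud(d); g=f.max(2)
print(g[203:226,218:236])
z=P[...,2];a=np.radians(93.3);l=(P[...,:2]-[462.6,-154])@[np.cos(a),np.sin(a)]
# rim slope: local max z in bins, robust line
m=(abs(P[...,0]-463)<20)&(z>190)&(z<225)&(l<30)&(l>-15)
for p in(50,80,95):
    b=np.array([(k+2,np.percentile(z[m&(l>=k)&(l<k+4)],p)) for k in range(-15,26,4) if (m&(l>=k)&(l<k+4)).sum()>2]); print(p,np.arctan(np.polyfit(b[:,0],b[:,1],1)[0]))
E
python3 - <<'E'
from h import *
s,w=pickle.load(open('w2.pkl','rb')); K=w['mtx']; C=w['tool_from_camera']; T=quat(s['tool_rot']).as_matrix()
for off in(-4,-5.5,-7):
  o_=[]
  for u,v in((531.3,132.5),(488,127.8),(485.9,103.7),(491,106),(482,102.5)):
    x=(u-K[0,2])/K[0,0]; y=(v-K[1,2])/K[1,1]; th=np.hypot(x,y); k=np.tan(th)/th
    d=T@(C[:3,:3]@np.array([x*k,-y*k,-1])); o=T@C[:3,3]+s['eef_pos']
    a=np.radians(-17.6); N=np.array([np.cos(a),np.sin(a),0]); g0=np.array([540.4,213.5,0])+off*N
    p=o+d*(N@(g0-o))/(N@d); o_.append([p[:2]@[-N[1],N[0]],p[2]-15])
  o_=np.array(o_); o_[:,0]-=g0[:2]@[-N[1],N[0]]; q=o_-o_[0]; print(off,o_.round(1).tolist(),np.arctan2(q[1:,0],-q[1:,1]).round(3))
E
```

```text
0 pivot [ 28.3 147.6]
0 bob [ 31.5 116.4]
0 neck [33.4 95.7]
0 idx [33.6 79.2]
5.5 pivot [ 27.5 154.9]
5.5 bob [ 30.6 124.1]
5.5 neck [ 32.5 103.5]
5.5 idx [32.7 87.2]
[[ 91  91  91  92  89  84  74  69  63  62  61  61  57  55  53  52  51  51]
 [ 95  94  89  81  76  65  60  70  63  57  49  46  42  49  52  52  55  57]
 [108 106  93  71  45  46  57  82  64  57  50  46  50  53  57  61  63  72]
 [117 114  96  91  55  39  60  89  65  64  68  66  64  64  67  80  88  94]
 [118 116 100  92  74  50  44  58  67  67  73  85  83  83  90 104 114 114]
 [118 119 114 105 101  71  41  47  63  70  80  95 109 109 114 117 117 116]
 [118 119 117 115 107  74  40  41  51  69  94 117 115 115 116 115 117 116]
 [119 121 115 106  81  46  42  41  42  51  86 116 115 115 115 116 114 115]
 [118 117 111  87  46  41  43  41  43  47  74 111 115 115 116 117 117 114]
 [118 117 114  92  42  43  46  46  46  44  62  91 114 114 116 117 118 115]
 [117 116 117 106  60  46  52  50  43  43  43  72 116 115 113 109 112 101]
 [115 116 116 112  93  47  43  43  44  44  48  73 107 109 110 100 109 106]
 [119 118 117 115 104  44  42  4
[... 477 characters left out ...]
94 112 119 127]
 [ 93  96  92 100  96 101 112 102  60  23  28  40  77 121 130 146 141 132]
 [ 92  98 107 105 111 121 132 134 110  80  82  80  91 121 139 126 112  95]
 [105 114 132 137 145 140 135 137 137 122 120 106  93 100 100 104 110 124]
 [118 118 136 141 126 115 105  95 100 100  98  98  98 110 119 128 139 151]]
50 -0.17177240621421755
80 -0.2791450855337858
95 -0.2750401703512534
-4 [[0.4, 107.4], [-0.6, 46.5], [21.8, 41.4], [19.7, 49.9], [22.9, 34.7]] [-0.017  0.313  0.324  0.3  ]
-5.5 [[0.4, 108.9], [-0.6, 48.6], [21.6, 43.4], [19.6, 51.8], [22.8, 36.8]] [-0.017  0.313  0.324  0.3  ]
-7 [[0.4, 110.5], [-0.6, 50.6], [21.5, 45.5], [19.4, 53.8], [22.6, 38.9]] [-0.017  0.313  0.324  0.3  ]
```

Every estimate of tilt against index (0.29–0.31 rad against about 0.32, and the direct pointer/clip alignment) agrees within the tolerance. The stud load is steady at about 9 N, the grip is 30 N and nothing is moving, so I'm handing in.

```bash
python3 -c "
from station import r
print(r.sign_off())"
```

```text
the job is handed in; nothing more can be done
None
```

I handed the job in with the gauge standing in the offcut's slot, its foot on the stud at about 9 N and the gripper still holding it at 30 N; it is tilted about 0.3 rad, and the pointer lines up with the index clip to within about 2–3 mm by my camera measurements, inside the 3.5 mm limit (no verdict came back).

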